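# Clear the pan and calibrate the laboratory balance

## Robot

A 6-joint arm with a two-finger parallel gripper is mounted at the origin on the work surface. World frame = base frame: x ahead of the robot, y to its left, z up, the work surface at z = 0. Lengths are in m, angles in rad, forces in N, time in s.
With the tool pointing down it reaches from about 0.325 to 0.9 m from the base axis. Payload 3.5 kg.
Tool frame: the origin (TCP) lies on the centre line of the jaws, within the pads' length; the fingertips stand 22 mm ahead of it and the grasp point (between the pads) lies 3 mm ahead of it; z points along the fingers, y is the line along which they close (so a half turn about z gives the same grasp; the last joint's range is limited). The gripper opens to 85 mm and grips with 20 to 120 N. Pads are 22 mm wide; open, the fingers measure 114 mm over their backs; the gripper's body (76 mm by 85 mm) begins 54 mm behind the grasp point. The pads swing forward as they close: fully open they stand 13 mm farther back than shut.
Start: joints at [1.202, 0.276, -0.026, 1.268, 0, 1.467], TCP at [0.164, 0.603, 0.253] pointing down, gripper open.
Joint ranges: [-3.12, 3.12], [-0.85, 1.88], [-1.08, 1.24], [-1.95, 2.15], [-1.57, 1.53], [-3.14, 3.14]. Speed limits (rad/s): [2.57, 2.57, 3.14, 3.14, 3.14, 3.14].

## Interface

Orientations are given as a 3x3 rotation matrix whose columns are the frame's x, y, z axes.
In Python, from bench import get_obs, read_camera, camera_params, finish_job gives the robot as it stands.
- The arm moves only by the tool carry_out, never from a script. Its argument "steps" is a list of rows, each a list of 3 entries, a list of its own where there are three numbers: the gripper's target within -1 to 1 (fully open at 1, half-way at 0, shut at -1), then the shift along the tool's x, y, z in mm, then the turn, a rotation vector about the tool's x, y, z in rad. A call has 1 to 10 rows; each row shifts and turns the commanded pose from where the row before left it, along the tool's axes as they then stand; what a row does not reach is not made up. A row lasts 1/12 s, in which the tool goes at most 41.7 mm and 7.16 degrees, less where a joint would pass 70% of its speed; a pose out of reach is approached as far as the arm can. A call is refused whole if a number of a shift passes 41.7 or a number of a turn 0.125, either way. A call with a gripper value outside its range is refused whole. The fingers move at their own pace and stop on an object; "squeeze" is the grip in N (left out, the last holds). Time passes only in rows, so rows that do not move let the fingers close. It gives the time, the measured TCP pose, the force, the opening and the grip force at its end, in the units of the state.
- get_obs(): the state, without advancing time (a new reading comes with each control period).
- read_camera(name): name is "scene" or "top" or "wrist"; returns the picture (384x512x3 uint8, red, green, blue); there is no depth.
- camera_params(name): a dict with "mtx" (3x3 intrinsics, pixels), "k1" (the pictures are not rectified: a ray, as slopes to the right and down, at radius r is drawn at 1 + k1 r^2 times it, then the intrinsics apply), "cam_to_world" (4x4, takes a point from camera to world coordinates). Camera axes: x right, y down, z forward; pixel columns grow to the right and rows downward; lengths in m; the calibration is good to about 2 mm. A picture is of the moment at which its call begins: read the wrist's pose just before it. camera_params takes no time and is no camera call; for the wrist camera it gives the pose at the moment of the call.
- finish_job(): hands the job in; it is judged then, once.
The state is a dict: "t": time; "qpos": joint angles; "qd": joint speeds; "joint_torque": joint torques, N m; "ee_pos": TCP position; "ee_rot": TCP orientation; "contact_force": force on the tool from outside, world axes, zero at the start; "wrist_torque": the same for the moment, N m; "width": opening from 0.0 (shut) to 1.0 (fully open); "finger_force": force on a finger pad.
Only numpy, scipy, OpenCV 4.12 (cv2) and the standard library are available. Lean on these libraries where they do the work, as an engineer would, in place of code of your own. Each camera call takes 0.05 s, during which the arm holds its last target. There are 200 camera calls.

## Task

Calibrate the balance: first lift the steel dish with the bone off the pan and set it down gently and lengthways in the middle of the cork mat in the tray, leaving the bone in it. Then wake the balance with the round key, zero it with the wide bar key, call up calibration with the rectangular key next to the round one, swing the black lever on the right flank to its rear stop and let it spring home, and store the result with the rectangular key next to the wide bar. Press the keys one at a time, each fully down and let up again; leave the middle key alone and don't disturb the other things on the bench.

Things in the scene. Friction and masses are not known exactly. Their poses are not given: they have to be found in the camera images.
- balance: White laboratory balance, fixed, 320 mm deep (x), 230 mm wide (y), housing 66 mm high. Origin: centre of its underside on the table; its -x side is the front with the keys, +y its left as the robot sees it. The front 100 mm is a panel rising at 15 degrees (34 to 61 mm high) with five pale keys in one row, 39 to 53 mm between centres; behind them a display, then the pan.
- pan: Round steel weighing pan of the balance, 150 mm across; its top is 92 mm above the table and 26 mm above this origin, which lies on its axis, 40 mm behind the balance's origin.
- dish: Open rectangular steel dish, 120 mm long (its x) by 62 mm wide (its y) by 28 mm high, walls and floor 3 mm, 110 to 220 g, a bone lying in it; starts on the balance's pan, turned up to 1.3 rad either way relative to the balance. Origin: centre of its underside. It can be gripped from above across its 62 mm width, fingers outside the long walls.
- bone: Cleaned bone specimen, 94 mm long (its x), 38 mm at most across, 22 mm thick at its ends, 20 to 40 g, lying loose lengthways in the dish. Origin: centre of its underside.
- mat: Flat cork mat, 135 mm long (its x) by 80 mm wide (its y), 4 mm thick, fixed on the floor (3 mm thick) of a shallow aluminium tray left of the balance (200 by 335 mm, rim 15 mm high), at one of three places side by side, 108 mm between centres; petri dishes and jar stand at the other two. Origin: centre of its underside, 3 mm above the table; its top is 4 mm above the origin.
- lever_knob (a point): Centre of the black cross-bar (20 mm thick, 34 mm long across the balance) on top of the calibration lever, outside the balance's right flank (-y), 27 mm from it. At rest it leans to the front, 108 mm above the table; pushed to the rear (+x of the balance) the knob goes 84 mm in a low arc (12 mm higher in mid-way), turning about an axis 80 mm below it along its own y, to its stop.
- lever (a joint): Angle of the calibration lever: 0 = home, leaning 0.55 rad to the front; 1.1 rad = at its rear stop, leaning 0.55 rad to the rear. A spring (about 1 N at the knob at home, 4 to 5 N at the stop) swings it home when let go.
- key_round_top (a point): Centre of the top face of the round key, 28 mm across, the leftmost (+y at yaw 0) of the five keys in the row on the balance's sloping front. The point's z axis is the key's outward normal (tilted 15 degrees to the front from vertical); the key is pressed against it. The top stands 10 mm above the panel and moves 6 mm.
- key_round (a joint): joint of the round key: 0 = up, 0.006 m = fully down; a spring needs about 1.5 N to start it and 5 N to hold it down, and brings it back up when let go
- key_left_top (a point): Centre of the top face of the rectangular key, 26 mm wide, next to the round key (second from the left); 26 mm long up the slope. The point's z axis is the key's outward normal (tilted 15 degrees to the front from vertical); the key is pressed against it. The top stands 10 mm above the panel and moves 6 mm.
- key_left (a joint): joint of the rectangular key next to the round one: 0 = up, 0.006 m = fully down; a spring needs about 1.5 N to start it and 5 N to hold it down, and brings it back up when let go
- key_middle_top (a point): Centre of the top face of the rectangular key, 26 mm wide, in the middle of the row; not used in this job; 26 mm long up the slope. The point's z axis is the key's outward normal (tilted 15 degrees to the front from vertical); the key is pressed against it. The top stands 10 mm above the panel and moves 6 mm.
- key_middle (a joint): joint of the middle key: 0 = up, 0.006 m = fully down; a spring needs about 1.5 N to start it and 5 N to hold it down, and brings it back up when let go
- key_right_top (a point): Centre of the top face of the rectangular key, 26 mm wide, next to the wide bar key (fourth from the left); 26 mm long up the slope. The point's z axis is the key's outward normal (tilted 15 degrees to the front from vertical); the key is pressed against it. The top stands 10 mm above the panel and moves 6 mm.
- key_right (a joint): joint of the rectangular key next to the bar: 0 = up, 0.006 m = fully down; a spring needs about 1.5 N to start it and 5 N to hold it down, and brings it back up when let go
- key_bar_top (a point): Centre of the top face of the wide bar key, 50 mm wide, at the right-hand (-y) end of the row; 26 mm long up the slope. The point's z axis is the key's outward normal (tilted 15 degrees to the front from vertical); the key is pressed against it. The top stands 10 mm above the panel and moves 6 mm.
- key_bar (a joint): joint of the wide bar key: 0 = up, 0.006 m = fully down; a spring needs about 1.5 N to start it and 5 N to hold it down, and brings it back up when let go
- petri_stack: Bystander: stack of three closed clear petri dishes, 62 mm across, 45 mm high, in the tray. Origin: centre of its underside.
- jar: Bystander: amber jar, 68 mm across, 75 mm high, in the tray. Origin: centre of its underside.
- wash_bottle: Bystander: white wash bottle, 66 mm across, 170 mm high with its bent spout, which reaches 60 mm out along its x, beside the balance. Origin: centre of its underside. Wash bottle, beaker and flask stand two on the right of the balance, beyond the lever, and one between balance and tray, in any order.
- beaker: Bystander: glass beaker, 68 mm across, 85 mm high, beside the balance. Origin: centre of its underside.
- flask: Bystander: conical glass flask, 72 mm across at the foot, 135 mm high, beside the balance. Origin: centre of its underside.
- mouse: Bystander: black computer mouse, 105 by 60 by 34 mm, on the table beyond the tray. Origin: centre of its underside.
- forceps: Bystander: steel forceps, 152 mm long, 10 mm high, lying on the table beyond the tray. Origin: centre of its underside.
Not all that is in view belongs to the job. Of the things that look like the mat, take the one that is farthest to the robot's right at the start.

How it is judged:
On the way, in this order (a step that is already met when the one before it is completed fails the run):
1. the dish stands in the middle of the cork mat with the bone in it, let go (horizontal distance between dish and mat below 0.022 m and angle between the x axis of dish and the x axis of mat, either way round below 0.35 rad and z of dish in the frame of mat below 0.008 m and angle between dish's own z axis and vertical below 0.08 rad and contact force between the fingers and dish below 0.1 N), for 0.2 s.
2. the round key is fully down, alone (value of joint key_round above 0.0045 m and value of joint each of key_left, key_middle, key_right, key_bar below 0.002 m), for 0.1 s.
3. the wide bar key is fully down, alone (value of joint key_bar above 0.0045 m and value of joint each of key_round, key_left, key_middle, key_right below 0.002 m), for 0.1 s.
4. the rectangular key next to the round one is fully down, alone (value of joint key_left above 0.0045 m and value of joint each of key_round, key_middle, key_right, key_bar below 0.002 m), for 0.1 s.
5. the lever is at its rear stop, all keys up (value of joint lever above 1.04 rad and value of joint each of key_round, key_left, key_middle, key_right, key_bar below 0.002 m), for 0.1 s.
6. the lever has sprung home (value of joint lever below 0.06 rad), for 0.1 s.
7. the rectangular key next to the wide bar is fully down, alone, the lever home (value of joint key_right above 0.0045 m and value of joint each of key_round, key_left, key_middle, key_bar below 0.002 m and value of joint lever below 0.06 rad), for 0.1 s.
At the end, for the whole second after the job is handed in: The dish stands level on the cork mat, its centre within 22 mm of the mat's and its length within 0.35 rad of the mat's length, released and at rest, the bone lying in it; the lever is home (under 0.06 rad) and all five keys are up (under 2 mm) (all of step 1 and linear speed of dish below 0.01 m/s and z of bone in the frame of dish below 0.02 m and horizontal distance between bone and dish below 0.03 m and value of joint lever below 0.06 rad and value of joint each of key_round, key_left, key_middle, key_right, key_bar below 0.002 m); the robot touches nothing.
It fails at once if the middle key is pressed (more than 3 mm) (value of joint key_middle above 0.003 m).
It fails at once if two keys are down at once (both more than 3 mm) (value of joint each of key_round, key_left above 0.003 m or value of joint each of key_round, key_middle above 0.003 m or value of joint each of key_round, key_right above 0.003 m or value of joint each of key_round, key_bar above 0.003 m or value of joint each of key_left, key_middle above 0.003 m or value of joint each of key_left, key_right above 0.003 m or value of joint each of key_left, key_bar above 0.003 m or value of joint each of key_middle, key_right above 0.003 m or value of joint each of key_middle, key_bar above 0.003 m or value of joint each of key_right, key_bar above 0.003 m).
It fails at once if the bone leaves the dish (distance between bone and dish above 0.05 m).
It fails at once if the dish is dropped or banged down (still moving faster than 0.3 m/s when within 10 mm of the mat's top) (horizontal distance between dish and mat below 0.12 m and z of dish in the frame of mat below 0.014 m and linear speed of dish above 0.3 m/s).
It fails at once if a bystander is shifted more than 25 mm or tipped over (distance of any of petri_stack, jar, wash_bottle, beaker, flask, mouse, forceps from where it was at the start of the episode above 0.025 m or angle between any of petri_stack, jar, wash_bottle, beaker, flask, mouse, forceps's own z axis and vertical above 0.4 rad).
It also fails if it takes over 72 s, if anything falls off the work surface, if the arm or the gripper's body presses on something with over 40 N, if the wrist force passes 120 N, or if a joint passes its speed limit or range.

## Working session

There is one attempt and no reset: what is moved stays moved. The work goes in short steps, Python scripts to look and compute and a tool call to move; the robot and the scene stay as the last step left them, time stands still between calls to the robot, and variables do not carry over. Pictures are saved under pics/ and viewed, at most 10 in all, crops included, and the job is handed in when it is done.

Besides the shell and the picture viewer there is one more tool, called after "Emit:" as name(argument=value, ...) on one line, values as JSON. carry_out: Moves the arm, as the interface text tells. Its arguments: {"type":"object","properties":{"steps":{"type":"array","items":{"type":"array"}},"squeeze":{"type":"number"}},"required":["steps"]}

```bash
mkdir -p pics; cat > h.py <<'E'
import numpy as np, cv2
from bench import get_obs, read_camera, camera_params
def snap(n,f=None):
    p=camera_params(n); im=read_camera(n)
    if f: cv2.imwrite('pics/'+f,im[:,:,::-1])
    return im,p
def ray(p,uv):
    k=p['k1']; d=cv2.undistortPoints(np.array([[uv]],float),np.array(p['mtx']),np.array([k,0,0,0,0.]))[0,0]
    T=np.array(p['cam_to_world']); return T[:3,3],T[:3,:3]@np.array([d[0],d[1],1])
def onz(p,uv,z):
    o,d=ray(p,uv); return o+d*(z-o[2])/d[2]
def proj(p,X):
    T=np.linalg.inv(np.array(p['cam_to_world'])); c=T[:3,:3]@np.array(X,float)+T[:3,3]; s=c[:2]/c[2]; s=s*(1+p['k1']*(s@s))
    K=np.array(p['mtx']); return (K@[s[0],s[1],1])[:2]
E
python3 - <<'E'
from h import *
np.set_printoptions(precision=3,suppress=True)
a,p=snap('top','top0.png'); b,q=snap('scene','scene0.png')
for c in(p,q):print(c)
o=get_obs();print(o['t'],o['ee_pos'],o['ee_rot'])
E
```

```text
{'mtx': array([[408.803,   0.   , 250.29 ],
       [  0.   , 408.803, 192.419],
       [  0.   ,   0.   ,   1.   ]]), 'k1': -0.03029842759360962, 'cam_to_world': array([[ 0.021, -0.98 ,  0.198,  0.235],
       [-1.   , -0.021,  0.003,  0.021],
       [ 0.001, -0.198, -0.98 ,  1.365],
       [ 0.   ,  0.   ,  0.   ,  1.   ]])}
{'mtx': array([[410.918,   0.   , 260.663],
       [  0.   , 410.918, 193.09 ],
       [  0.   ,   0.   ,   1.   ]]), 'k1': 0.025105204365462076, 'cam_to_world': array([[ 0.585,  0.661, -0.47 ,  1.107],
       [ 0.811, -0.467,  0.352, -0.453],
       [ 0.014, -0.587, -0.809,  1.122],
       [ 0.   ,  0.   ,  0.   ,  1.   ]])}
0.1 [0.164 0.602 0.252] [[-0.965  0.263 -0.001]
 [ 0.263  0.965 -0.002]
 [ 0.    -0.002 -1.   ]]
```

View pics/top0.png

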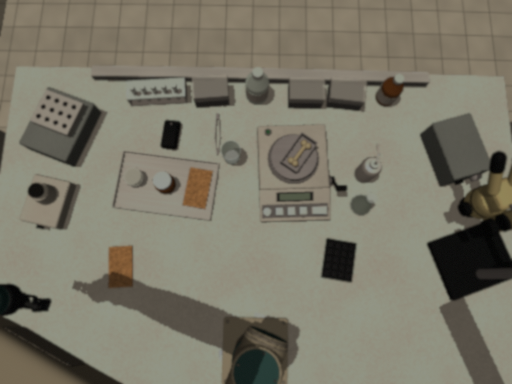

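View pics/scene0.png

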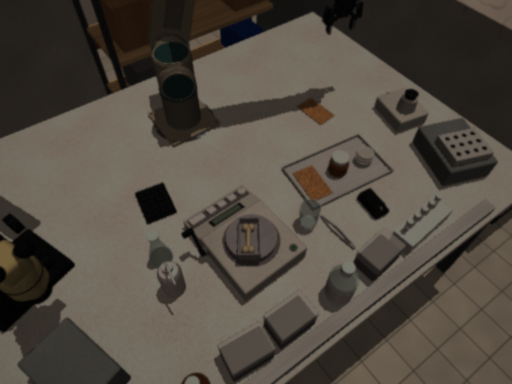

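The top view shows the balance around (293,172), its keys along row 211, the dish at (298,152), the lever at (338,187) and the tray mat at (198,187). The other cork piece, at (120,265), is a decoy. Next I'll enlarge and measure.

```bash
python3 - <<'E'
from h import *
im=cv2.imread('pics/top0.png')
c=im[115:230,245:385]; c=cv2.resize(c,None,fx=5.2,fy=5.2,interpolation=cv2.INTER_CUBIC); c=cv2.convertScaleAbs(c,alpha=1.3)
cv2.imwrite('pics/crop1.png',c)
p=camera_params('top')
hsv=cv2.cvtColor(im,cv2.COLOR_BGR2HSV)
m=cv2.inRange(hsv,(5,90,60),(22,255,255))
for k in cv2.findContours(m,0,2)[0]:
    if cv2.contourArea(k)>150:
        r=cv2.minAreaRect(k); b=cv2.boxPoints(r); print(r,np.round([onz(p,x,.007) for x in b],3).tolist(),onz(p,r[0],.007).round(4))
E
```

```text
((120.0, 266.5), (41.0, 24.0), 90.0) [[0.318, 0.492, 0.007], [0.32, 0.412, 0.007], [0.188, 0.402, 0.007], [0.186, 0.481, 0.007]] [0.2524 0.4469 0.007 ]
((491.5, 195.0), (50.0, 39.0), 90.0) [[0.604, -0.741, 0.007], [0.608, -0.879, 0.007], [0.432, -0.86, 0.007], [0.43, -0.725, 0.007]] [ 0.5176 -0.801   0.007 ]
((197.1923065185547, 187.53846740722656), (22.945589065551758, 38.6348762512207), 11.309932708740234) [[0.464, 0.254, 0.007], [0.596, 0.235, 0.007], [0.582, 0.157, 0.007], [0.45, 0.177, 0.007]] [0.5223 0.2055 0.007 ]
((391.6380615234375, 86.89818572998047), (19.372974395751953, 13.789791107177734), 42.27368927001953) [[0.912, -0.433, 0.007], [0.952, -0.469, 0.007], [0.903, -0.518, 0.007], [0.862, -0.482, 0.007]] [ 0.9072 -0.4756  0.007 ]
```

View pics/crop1.png

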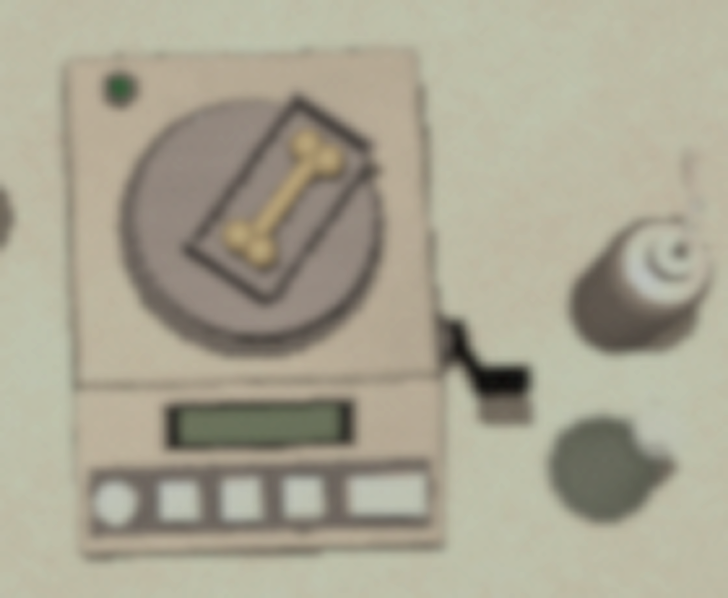

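The enlarged crop shows dish rim corners at crop pixels (298,97), (375,150), (268,302) and (185,248). Key centres are at (116,503), (178,501), (241,499), (304,496) and (388,494), and the knob is at (505,380).

```bash
python3 - <<'E'
from h import *
np.set_printoptions(precision=4,suppress=True)
p=camera_params('top')
f=lambda x,y:((x+.5)/5.2-.5+245,(y+.5)/5.2-.5+115)
d=np.array([onz(p,f(*c),.12) for c in [(298,97),(375,150),(268,302),(185,248)]]);print(d,d.mean(0))
l=(d[0]+d[1]-d[2]-d[3])[:2];print('dish yaw',np.arctan2(l[1],l[0]),np.linalg.norm(l)/2,np.linalg.norm(d[0]+d[3]-d[1]-d[2])/2)
for n,c in dict(r=(116,503),l=(178,501),m=(241,499),ri=(304,496),b=(388,494)).items(): print(n,onz(p,f(*c),.056))
for c in [(85,556),(440,547)]: print('front bottom',onz(p,f(*c),.0),onz(p,f(*c),.034))
for c in [(63,60),(415,50)]: print('back top',onz(p,f(*c),.066))
print('pan',onz(p,f(252,218),.092))
print('knob',onz(p,f(506,380),.118))
print('bystanders',onz(p,f(600,470),.085),onz(p,f(655,265),.15),onz(p,(232,153),.07))
E
```

```text
[[ 0.6832 -0.1368  0.12  ]
 [ 0.6501 -0.1839  0.12  ]
 [ 0.5526 -0.118   0.12  ]
 [ 0.5853 -0.0677  0.12  ]] [ 0.6178 -0.1266  0.12  ]
dish yaw -0.6043956806052415 0.11872218751230224 0.058770516914713154
r [ 0.438  -0.0304  0.056 ]
l [ 0.4401 -0.0689  0.056 ]
m [ 0.4422 -0.1082  0.056 ]
ri [ 0.4449 -0.1474  0.056 ]
b [ 0.4472 -0.1999  0.056 ]
front bottom [ 0.4117 -0.013   0.    ] [ 0.4073 -0.0121  0.034 ]
front bottom [ 0.4223 -0.2426  0.    ] [ 0.4176 -0.2361  0.034 ]
back top [0.7244 0.0078 0.066 ]
back top [ 0.7364 -0.2195  0.066 ]
pan [ 0.6134 -0.1113  0.092 ]
knob [ 0.5079 -0.2613  0.118 ]
bystanders [ 0.46   -0.3252  0.085 ] [ 0.5725 -0.3444  0.15  ] [0.6277 0.0877 0.07  ]
```

Emit:
carry_out(steps=[[1,[0,0,0],[0,0,0.113]],[1,[0,0,0],[0,0,0.113]],[1,[0,0,0],[0,0,0.112]]])

```text
t: 0.35
ee_pos: [0.164, 0.6026, 0.2526]
ee_rot: [[-0.82, 0.572, -0.001], [0.572, 0.82, -0.001], [-0.0, -0.001, -1.0]]
contact_force: [0.5, 0.2, -0.1]
width: 1.002
finger_force: 0.0
```

```bash
cat >> h.py <<'E'
np.set_printoptions(precision=4,suppress=True)
def go(x,y,z,yaw=None):
    o=get_obs(); R=np.array(o['ee_rot']); d=np.array([x,y,z])-o['ee_pos']
    print('t',o['t'],'pos',np.array(o['ee_pos']),'yawY',np.arctan2(R[1,1],R[0,1]),'zax',R[:,2],'shift mm',(R.T@d*1000).round(1),'F',np.array(o['contact_force']).round(2),'w',o['width'],'j',np.array(o['qpos']))
    return R
E
python3 -c "
from h import *
go(.618,-.127,.25)"
```

```text
t 0.35 pos [0.164  0.6026 0.2526] yawY 0.961419525901498 zax [-0.0005 -0.0013 -1.    ] shift mm [-789.9 -338.5    3.3] F [ 0.5   0.18 -0.07] w 1.0015235581666515 j [ 1.2016  0.2769 -0.0273  1.268   0.      1.811 ]
```

Emit:
carry_out(steps=[[1,[-26.3,-11.3,0],[0,0,0]],[1,[-26.3,-11.3,0],[0,0,0]],[1,[-26.3,-11.3,0],[0,0,0]],[1,[-26.3,-11.3,0],[0,0,0]],[1,[-26.3,-11.3,0],[0,0,0]],[1,[-26.3,-11.3,0],[0,0,0]],[1,[-26.3,-11.3,0],[0,0,0]],[1,[-26.3,-11.3,0],[0,0,0]],[1,[-26.3,-11.3,0],[0,0,0]],[1,[-26.3,-11.3,0],[0,0,0]]])

```text
t: 1.18
ee_pos: [0.3167, 0.3592, 0.2529]
ee_rot: [[-0.823, 0.568, -0.001], [0.568, 0.823, -0.001], [0.0, -0.001, -1.0]]
contact_force: [0.4, 0.1, 0.7]
width: 1.001
finger_force: 0.0
```

Emit:
carry_out(steps=[[1,[-26.3,-11.3,0],[0,0,0]],[1,[-26.3,-11.3,0],[0,0,0]],[1,[-26.3,-11.3,0],[0,0,0]],[1,[-26.3,-11.3,0],[0,0,0]],[1,[-26.3,-11.3,0],[0,0,0]],[1,[-26.3,-11.3,0],[0,0,0]],[1,[-26.3,-11.3,0],[0,0,0]],[1,[-26.3,-11.3,0],[0,0,0]],[1,[-26.3,-11.3,0],[0,0,0]],[1,[-26.3,-11.3,0],[0,0,0]]])

```text
t: 2.02
ee_pos: [0.469, 0.117, 0.2529]
ee_rot: [[-0.823, 0.568, -0.001], [0.568, 0.823, -0.0], [0.001, -0.0, -1.0]]
contact_force: [0.5, 0.4, 0.2]
width: 0.999
finger_force: 0.0
```

Emit:
carry_out(steps=[[1,[-26.3,-11.3,0],[0,0,0]],[1,[-26.3,-11.3,0],[0,0,0]],[1,[-26.3,-11.3,0],[0,0,0]],[1,[-26.3,-11.3,0],[0,0,0]],[1,[-26.3,-11.3,0],[0,0,0]],[1,[-26.3,-11.3,0],[0,0,0]],[1,[-26.3,-11.3,0],[0,0,0]],[1,[-26.3,-11.3,0],[0,0,0]],[1,[-20,-8,0],[0,0,0]],[1,[0,0,0],[0,0,0]]])

```text
t: 2.85
ee_pos: [0.6046, -0.097, 0.2525]
ee_rot: [[-0.821, 0.571, 0.001], [0.571, 0.821, -0.002], [-0.002, -0.001, -1.0]]
contact_force: [0.2, 0.1, -0.9]
width: 1.001
finger_force: 0.0
```

```bash
python3 - <<'E'
from h import *
go(.618,-.127,.25)
im,p=snap('wrist')
print(p)
s=cv2.resize(im[:,:,::-1],(800,600),interpolation=cv2.INTER_CUBIC);cv2.imwrite('pics/w1.png',s);cv2.imwrite('pics/w1raw.png',im[:,:,::-1])
E
```

```text
t 2.85 pos [ 0.6046 -0.097   0.2525] yawY 0.9635021761712838 zax [ 0.001  -0.0015 -1.    ] shift mm [-28.1 -17.    2.5] F [ 0.15  0.05 -0.91] w 1.0014250027749148 j [-0.264   0.2537 -0.0578  1.258  -0.0012  0.3433]
{'mtx': array([[341.2828,   0.    , 255.7583],
       [  0.    , 341.2828, 186.6546],
       [  0.    ,   0.    ,   1.    ]]), 'k1': -0.06827348399597652, 'cam_to_world': array([[ 0.5707,  0.7881,  0.2309,  0.5465],
       [ 0.8212, -0.5475, -0.1609, -0.0561],
       [-0.0004,  0.2814, -0.9596,  0.3731],
       [ 0.    ,  0.    ,  0.    ,  1.    ]])}
```

View pics/w1.png

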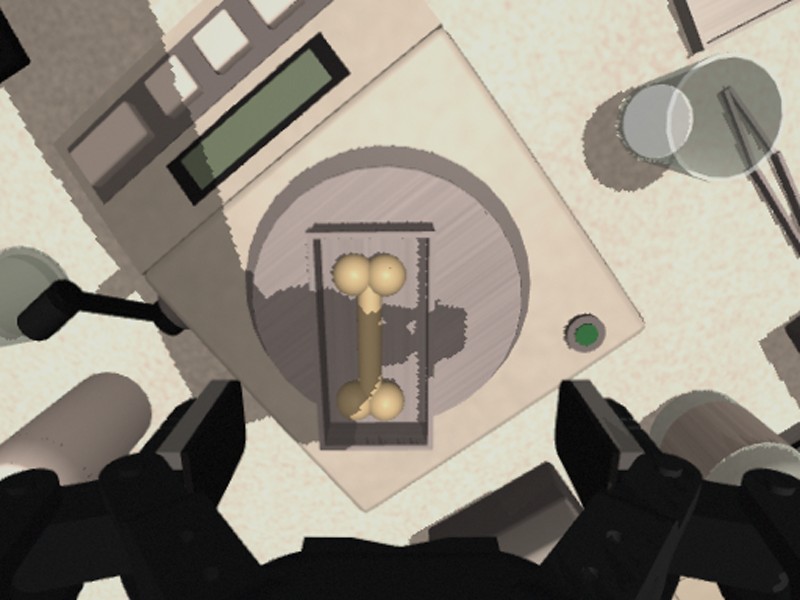

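The wrist view shows the dish rim at about (313,236), (430,236), (433,449) and (320,449) in the enlarged picture, with the bone inside. The keys are at top left and the fingers are clear of everything.

```bash
python3 - <<'E'
from h import *
R=go(.618,-.127,.25); p=camera_params('wrist')
d=np.array([onz(p,((u+.5)*.64-.5,(v+.5)*.64-.5),.12) for u,v in [(313,236),(430,236),(433,449),(320,449)]])
print(d); l=d[2]+d[3]-d[0]-d[1]; w=d[1]+d[2]-d[0]-d[3]; print(d.mean(0),'yaw',np.arctan2(l[1],l[0]),np.linalg.norm(l)/2,np.linalg.norm(w)/2)
m=d.mean(0); go(m[0],m[1],.20)
E
```

```text
t 2.9 pos [ 0.6032 -0.0952  0.2524] yawY 0.9644468104254083 zax [-0.0009  0.0002 -1.    ] shift mm [-30.3 -17.7   2.4] F [-0.24 -0.78 -0.15] w 1.004158441600925 j [-0.2622  0.2522 -0.0599  1.2596 -0.0001  0.3441]
[[ 0.5589 -0.1148  0.12  ]
 [ 0.591  -0.0686  0.12  ]
 [ 0.6892 -0.1324  0.12  ]
 [ 0.6542 -0.1831  0.12  ]]
[ 0.6233 -0.1247  0.12  ] yaw -0.5986463026250499 0.1171235123641996 0.05892394510852041
t 2.9 pos [ 0.6032 -0.0952  0.2524] yawY 0.9644468104254083 zax [-0.0009  0.0002 -1.    ] shift mm [-33.4 -12.9  52.4] F [-0.24 -0.78 -0.15] w 1.004158441600925 j [-0.2622  0.2522 -0.0599  1.2596 -0.0001  0.3441]
```

Emit:
carry_out(steps=[[1,[-16,-7.5,10],[0,0,0]],[1,[-16,-7.5,15],[0,0,0]],[1,[0,0,18],[0,0,0]],[1,[0,0,18],[0,0,0]],[1,[0,0,16],[0,0,0]],[1,[0,0,15],[0,0,0]],[1,[0,0,10],[0,0,0]],[1,[0,0,8],[0,0,0]],[1,[0,0,6],[0,0,0]],[1,[0,0,0],[0,0,0]]])

```text
t: 3.73
ee_pos: [0.6196, -0.1233, 0.1362]
ee_rot: [[-0.823, 0.567, -0.002], [0.567, 0.823, 0.001], [0.002, -0.001, -1.0]]
contact_force: [-0.9, 0.6, 1.1]
width: 1.0
finger_force: 0.0
```

```bash
python3 - <<'E'
from h import *
go(.621,-.126,.1195)
im,p=snap('wrist'); cv2.imwrite('pics/w2.png',im[:,:,::-1])
E
```

```text
t 3.7333 pos [ 0.6196 -0.1233  0.1362] yawY 0.9674477548631346 zax [-0.002   0.0007 -1.    ] shift mm [-2.7 -1.4 16.7] F [-0.85  0.61  1.07] w 1.0004836041594247 j [-0.2988  0.3695 -0.1559  1.0475  0.0001  0.3046]
```

View pics/w2.png

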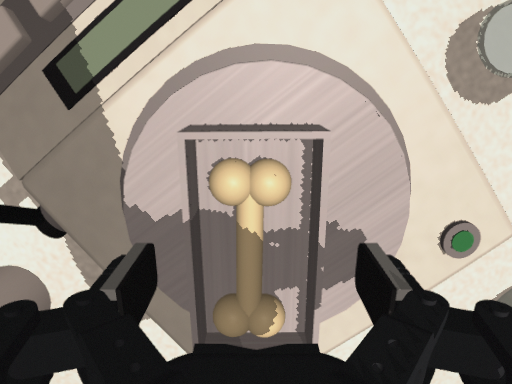

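The dish is centred between the fingers: its walls sit at columns 187 and 323, the fingers at 150 and 362. Descend and close.

Emit:
carry_out(steps=[[1,[-2,-1,8],[0,0,0]],[1,[0,0,8],[0,0,0]],[1,[0,0,0],[0,0,0]],[0.4,[0,0,0],[0,0,0]],[0.2,[0,0,0],[0,0,0]],[0.0,[0,0,0],[0,0,0]],[0.0,[0,0,0],[0,0,0]],[-0.3,[0,0,0],[0,0,0]],[-0.3,[0,0,0],[0,0,0]],[-0.3,[0,0,0],[0,0,0]]], squeeze=40)

```text
t: 4.62
ee_pos: [0.6219, -0.126, 0.1217]
ee_rot: [[-0.823, 0.568, 0.001], [0.568, 0.823, -0.0], [-0.001, 0.0, -1.0]]
contact_force: [-0.7, 0.3, 1.3]
width: 0.717
finger_force: 45.7
```

Emit:
carry_out(steps=[[-0.3,[0,0,-3],[0,0,0]],[-0.3,[0,0,-6],[0,0,0]],[-0.3,[0,0,-10],[0,0,0]],[-0.3,[0,0,-14],[0,0,0]],[-0.3,[0,0,-16],[0,0,0]],[-0.3,[0,0,-16],[0,0,0]],[-0.3,[0,0,-16],[0,0,0]],[-0.3,[0,0,-14],[0,0,0]],[-0.3,[0,0,-10],[0,0,0]],[-0.3,[0,0,-5],[0,0,0]]])

```text
t: 5.45
ee_pos: [0.6224, -0.1262, 0.2338]
ee_rot: [[-0.823, 0.568, 0.003], [0.568, 0.823, -0.001], [-0.003, 0.001, -1.0]]
contact_force: [-0.6, -0.5, -3.1]
width: 0.716
finger_force: 45.3
```

Emit:
carry_out(steps=[[-0.3,[0,0,0],[0,0,-0.05]],[-0.3,[0,0,0],[0,0,-0.08]],[-0.3,[0,0,0],[0,0,-0.1]],[-0.3,[0,0,0],[0,0,-0.1]],[-0.3,[0,0,0],[0,0,-0.08]],[-0.3,[0,0,0],[0,0,-0.05]],[-0.3,[0,0,0],[0,0,0]],[-0.3,[0,0,0],[0,0,0]]])

```text
t: 6.12
ee_pos: [0.6212, -0.1258, 0.2309]
ee_rot: [[-0.989, 0.145, -0.001], [0.145, 0.989, 0.0], [0.001, 0.0, -1.0]]
contact_force: [-0.2, 0.4, -2.2]
width: 0.716
finger_force: 45.3
```

```bash
python3 -c "
from h import *
go(.5223,.2055,.225)"
```

```text
t 6.1167 pos [ 0.6212 -0.1258  0.2309] yawY 1.4256216057819293 zax [-0.001   0.0003 -1.    ] shift mm [145.8 313.5   6.1] F [-0.22  0.41 -2.19] w 0.7159557444844087 j [-0.3018  0.3043 -0.037   1.2306 -0.     -0.1566]
```

Emit:
carry_out(steps=[[-0.3,[3,6.5,0],[0,0,0]],[-0.3,[6,13,0],[0,0,0]],[-0.3,[9,19.4,0],[0,0,0]],[-0.3,[9,19.4,0],[0,0,0]],[-0.3,[9,19.4,0],[0,0,0]],[-0.3,[9,19.4,0],[0,0,0]],[-0.3,[9,19.4,0],[0,0,0]],[-0.3,[9,19.4,0],[0,0,0]],[-0.3,[9,19.4,0],[0,0,0]],[-0.3,[9,19.4,0],[0,0,0]]])

```text
t: 6.95
ee_pos: [0.5651, 0.0607, 0.2314]
ee_rot: [[-0.99, 0.143, -0.0], [0.143, 0.99, 0.001], [0.001, 0.0, -1.0]]
contact_force: [0.2, 0.2, -2.6]
width: 0.718
finger_force: 45.3
```

Emit:
carry_out(steps=[[-0.3,[9,19.4,0],[0,0,0]],[-0.3,[9,19.4,0],[0,0,0]],[-0.3,[9,19.4,0],[0,0,0]],[-0.3,[9,19.4,0],[0,0,0]],[-0.3,[9,19.4,0],[0,0,0]],[-0.3,[9,19.4,0],[0,0,0]],[-0.3,[6,13,0],[0,0,0]],[-0.3,[5,9,0],[0,0,0]],[-0.3,[0,0,0],[0,0,0]],[-0.3,[0,0,0],[0,0,0]]])

```text
t: 7.78
ee_pos: [0.5213, 0.2053, 0.2313]
ee_rot: [[-0.99, 0.142, -0.0], [0.142, 0.99, -0.001], [-0.0, -0.001, -1.0]]
contact_force: [-0.1, -0.5, -1.7]
width: 0.714
finger_force: 45.3
```

```bash
python3 - <<'E'
from h import *
go(.5223,.2055,.225)
im,p=snap('wrist'); cv2.imwrite('pics/w3.png',im[:,:,::-1])
m=cv2.inRange(cv2.cvtColor(im,cv2.COLOR_RGB2HSV),(5,110,60),(22,255,255))
k=max(cv2.findContours(m,0,2)[0],key=cv2.contourArea); r=cv2.minAreaRect(k);b=cv2.boxPoints(r);print(b, [onz(p,x,.007) for x in b])
E
```

```text
t 7.7833 pos [0.5213 0.2053 0.2313] yawY 1.4281594270010638 zax [-0.0001 -0.0005 -1.    ] shift mm [-1.   0.3  6.3] F [-0.14 -0.5  -1.74] w 0.7143463733477797 j [ 0.26    0.1753 -0.2012  1.1945 -0.0005  0.4027]
[[217.  94.]
 [297.  94.]
 [297. 120.]
 [217. 120.]] [array([0.4518, 0.1771, 0.007 ]), array([0.4629, 0.2548, 0.007 ]), array([0.4881, 0.252 , 0.007 ]), array([0.4767, 0.1728, 0.007 ])]
```

View pics/w3.png

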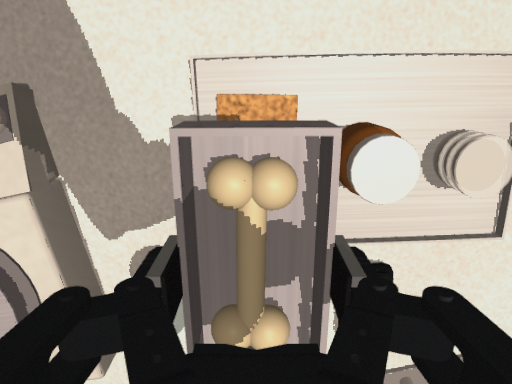

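The dish is held over the mat, whose edge is at rows 94–120. The mat centre computes to (0.524, 0.206). Descend.

Emit:
carry_out(steps=[[-0.3,[-2,0.5,8],[0,0,0]],[-0.3,[0,0,16],[0,0,0]],[-0.3,[0,0,20],[0,0,0]],[-0.3,[0,0,20],[0,0,0]],[-0.3,[0,0,20],[0,0,0]],[-0.3,[0,0,20],[0,0,0]],[-0.3,[0,0,20],[0,0,0]],[-0.3,[0,0,20],[0,0,0]],[-0.3,[0,0,14],[0,0,0]],[-0.3,[0,0,10],[0,0,0]]])

```text
t: 8.67
ee_pos: [0.5231, 0.2037, 0.0609]
ee_rot: [[-0.989, 0.145, -0.003], [0.145, 0.989, -0.001], [0.003, -0.001, -1.0]]
contact_force: [-0.4, -0.6, -3.5]
width: 0.717
finger_force: 45.3
```

Emit:
carry_out(steps=[[-0.3,[0,0,5],[0,0,0]],[-0.3,[0,0,4],[0,0,0]],[-0.3,[0,0,4],[0,0,0]],[-0.3,[0,0,3],[0,0,0]],[-0.3,[0,0,3],[0,0,0]],[-0.3,[0,0,2],[0,0,0]],[-0.3,[0,0,0],[0,0,0]],[-0.3,[0,0,0],[0,0,0]]])

```text
t: 9.33
ee_pos: [0.5241, 0.2052, 0.0425]
ee_rot: [[-0.99, 0.143, 0.0], [0.143, 0.99, 0.0], [-0.0, 0.0, -1.0]]
contact_force: [-0.1, 0.3, -2.1]
width: 0.716
finger_force: 45.3
```

Emit:
carry_out(steps=[[-0.3,[0,0,2],[0,0,0]],[-0.3,[0,0,1.5],[0,0,0]],[-0.3,[0,0,1.5],[0,0,0]],[-0.3,[0,0,1],[0,0,0]],[-0.3,[0,0,0],[0,0,0]],[-0.3,[0,0,0],[0,0,0]]])

```text
t: 9.83
ee_pos: [0.524, 0.2051, 0.0367]
ee_rot: [[-0.99, 0.143, -0.0], [0.143, 0.99, 0.0], [0.0, 0.0, -1.0]]
contact_force: [-1.6, 0.7, 3.2]
width: 0.714
finger_force: 45.8
```

Emit:
carry_out(steps=[[0.5,[0,0,0],[0,0,0]],[0.6,[0,0,0],[0,0,0]],[0.7,[0,0,0],[0,0,0]],[0.7,[0,0,0],[0,0,0]],[0.7,[0,0,0],[0,0,0]],[0.7,[0,0,-3],[0,0,0]],[0.7,[0,0,-6],[0,0,0]],[0.7,[0,0,-10],[0,0,0]],[0.7,[0,0,-15],[0,0,0]],[0.7,[0,0,-20],[0,0,0]]])

```text
t: 10.67
ee_pos: [0.523, 0.2048, 0.0906]
ee_rot: [[-0.99, 0.143, -0.002], [0.143, 0.99, -0.001], [0.002, -0.001, -1.0]]
contact_force: [0.5, -0.6, 0.2]
width: 0.851
finger_force: 0.0
```

Emit:
carry_out(steps=[[0.7,[0,0,-25],[0,0,0]],[0.7,[0,0,-30],[0,0,0]],[0.7,[0,0,-30],[0,0,0]],[0.7,[0,0,-30],[0,0,0]],[0.7,[0,0,-20],[0,0,0]],[-1,[0,0,0],[0,0,0]],[-1,[0,0,0],[0,0,0]]])

```text
t: 11.25
ee_pos: [0.5252, 0.2054, 0.228]
ee_rot: [[-0.99, 0.143, 0.005], [0.143, 0.99, 0.001], [-0.005, 0.002, -1.0]]
contact_force: [0.3, -0.6, 0.2]
width: 0.583
finger_force: 0.0
```

```bash
python3 - <<'E'
from h import *
go(.37,-.03,.225)
im,p=snap('wrist'); cv2.imwrite('pics/w4.png',im[:,:,::-1])
E
```

```text
t 11.25 pos [0.5252 0.2054 0.228 ] yawY 1.4270366016928784 zax [ 0.0048  0.0013 -1.    ] shift mm [ 119.9 -255.2    1.9] F [ 0.34 -0.6   0.23] w 0.5828140532563616 j [ 0.2582  0.1805 -0.2021  1.1832 -0.      0.402 ]
```

View pics/w4.png

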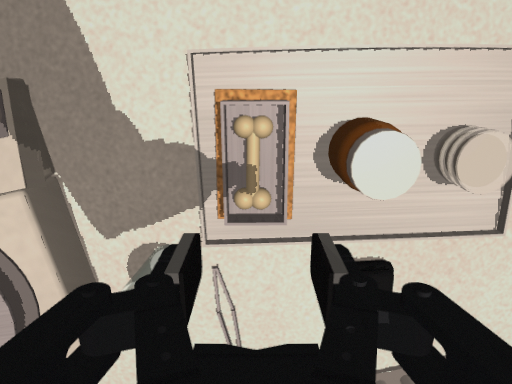

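The dish stands centred on the mat with the bone in it. Dish is at (253,160) and the mat spans columns 215–297. Next I'll compute key poses from the top and first wrist views and move above the round key.

```bash
python3 - <<'E'
from h import *
p=dict(camera_params('wrist'))
p['cam_to_world']=np.array([[ 0.5707,  0.7881,  0.2309,  0.5465],[ 0.8212, -0.5475, -0.1609, -0.0561],[-0.0004,  0.2814, -0.9596,  0.3731],[0,0,0,1]])
for u,v in [(110,152),(172,84),(220,41)]: print(onz(p,((u+.5)*.64-.5,(v+.5)*.64-.5),.052))
t=camera_params('top')
f=lambda x,y:((x+.5)/5.2-.5+245,(y+.5)/5.2-.5+115)
for c in [(116,503),(178,501),(241,499),(304,496),(388,494)]: print('top',onz(t,f(*c),.052))
E
```

```text
[ 0.4534 -0.2025  0.052 ]
[ 0.4465 -0.1465  0.052 ]
[ 0.4449 -0.1091  0.052 ]
top [ 0.4386 -0.0305  0.052 ]
top [ 0.4407 -0.0692  0.052 ]
top [ 0.4428 -0.1086  0.052 ]
top [ 0.4455 -0.148   0.052 ]
top [ 0.4478 -0.2006  0.052 ]
```

Emit:
carry_out(steps=[[-1,[0,0,0],[0,0,-0.1]],[-1,[0,0,0],[0,0,-0.099]],[-1,[0,0,0],[0,-0.0873,0]],[-1,[0,0,0],[0,-0.0873,0]],[-1,[0,0,0],[0,-0.0873,0]],[-1,[0,0,0],[0,0,0]],[-1,[0,0,0],[0,0,0]]])

```text
t: 11.88
ee_pos: [0.5211, 0.2045, 0.223]
ee_rot: [[-0.966, -0.056, 0.253], [-0.054, 0.998, 0.013], [-0.253, -0.001, -0.967]]
contact_force: [0.0, 0.8, 0.5]
width: -0.004
finger_force: 0.0
```

```bash
cat >> h.py <<'E'
n=np.array([-.2585,-.0142,.9659])
K=dict(round=(.440,-.030,.052),left=(.442,-.069,.052),right=(.446,-.147,.052),bar=(.4495,-.201,.052))
def key(k,h): 
    return go(*(np.array(K[k])+n*(.022+h)))
E
python3 -c "
from h import *
print(key('round',.1))"
```

```text
t 11.8833 pos [0.5211 0.2045 0.223 ] yawY 1.6265806821051865 zax [ 0.2529  0.0131 -0.9674] shift mm [ 135.1 -229.6   19.8] F [0.03 0.77 0.51] w -0.004279452123495547 j [ 0.2871  0.03   -0.4089  0.8826 -0.059   0.2237]
[[-0.9659 -0.0558  0.2529]
 [-0.0542  0.9984  0.0131]
 [-0.2532 -0.001  -0.9674]]
```

Emit:
carry_out(steps=[[-1,[13.5,-23,2],[0,0,0]],[-1,[13.5,-23,2],[0,0,0]],[-1,[13.5,-23,2],[0,0,0]],[-1,[13.5,-23,2],[0,0,0]],[-1,[13.5,-23,2],[0,0,0]],[-1,[13.5,-23,2],[0,0,0]],[-1,[13.5,-23,2],[0,0,0]],[-1,[13.5,-23,2],[0,0,0]],[-1,[13.5,-23,2],[0,0,0]],[-1,[13.5,-23,2],[0,0,0]]])

```text
t: 12.72
ee_pos: [0.4124, -0.033, 0.1716]
ee_rot: [[-0.965, -0.055, 0.258], [-0.053, 0.998, 0.015], [-0.258, 0.0, -0.966]]
contact_force: [0.0, -0.2, 0.2]
width: 0.002
finger_force: 0.0
```

Emit:
carry_out(steps=[[-1,[0,0,15],[0,0,0]],[-1,[0,0,15],[0,0,0]],[-1,[0,0,15],[0,0,0]],[-1,[0,0,15],[0,0,0]],[-1,[0,0,0],[0,0,0]],[-1,[0,0,0],[0,0,0]]])

```text
t: 13.22
ee_pos: [0.4275, -0.0309, 0.1127]
ee_rot: [[-0.965, -0.055, 0.256], [-0.053, 0.998, 0.015], [-0.256, 0.001, -0.967]]
contact_force: [0.6, 0.3, -0.3]
width: 0.001
finger_force: 0.0
```

```bash
python3 - <<'E'
from h import *
key('round',.0)
im,p=snap('wrist'); im=im.copy()
for k in K.values():
    u=proj(p,k); print(u)
    cv2.circle(im,tuple(int(round(x)) for x in u),3,(255,0,0),1)
cv2.imwrite('pics/w5.png',im[:,:,::-1])
E
```

```text
t 13.2167 pos [ 0.4275 -0.0309  0.1127] yawY 1.6256332708084358 zax [ 0.2557  0.0152 -0.9666] shift mm [ 3.5  0.2 39.9] F [ 0.58  0.34 -0.34] w 0.0005433284585179496 j [-0.2772 -0.1019 -0.7975  0.6301  0.0847 -0.3215]
[255.9235 210.5192]
[187.3841 210.3473]
[ 54.5609 209.6113]
[-29.643  209.8014]
```

View pics/w5.png

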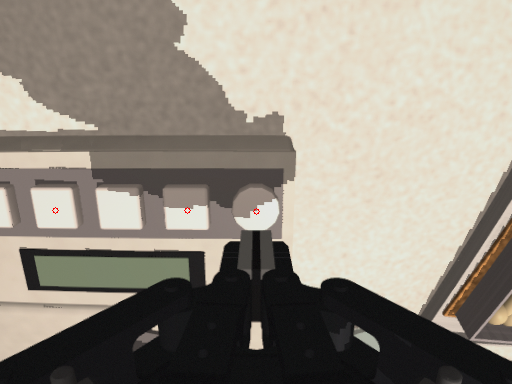

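The projected key centres fall on the keys: round at (256,210), left at (187,210), right at (55,210). Now to press the round key.

Emit:
carry_out(steps=[[-1,[3.5,0,12],[0,0,0]],[-1,[0,0,12],[0,0,0]],[-1,[0,0,8],[0,0,0]],[-1,[0,0,4],[0,0,0]],[-1,[0,0,2],[0,0,0]],[-1,[0,0,2],[0,0,0]],[-1,[0,0,2],[0,0,0]],[-1,[0,0,0],[0,0,0]],[-1,[0,0,0],[0,0,0]]])

```text
t: 14.02
ee_pos: [0.4352, -0.0303, 0.0722]
ee_rot: [[-0.964, -0.055, 0.26], [-0.053, 0.998, 0.014], [-0.26, -0.0, -0.966]]
contact_force: [-0.7, 0.4, 2.0]
width: 0.005
finger_force: 1.1
```

```bash
python3 -c "
from h import *
key('round',0)"
```

```text
t 14.0167 pos [ 0.4352 -0.0303  0.0722] yawY 1.6260649388715842 zax [ 0.2596  0.0141 -0.9656] shift mm [ 0.5  0.1 -1.3] F [-0.74  0.45  2.  ] w 0.004889520557656123 j [-0.2698 -0.0199 -0.8346  0.5063  0.0828 -0.3147]
```

Emit:
carry_out(steps=[[-1,[0,0,2],[0,0,0]],[-1,[0,0,2],[0,0,0]],[-1,[0,0,1.5],[0,0,0]],[-1,[0,0,0],[0,0,0]],[-1,[0,0,0],[0,0,0]]])

```text
t: 14.43
ee_pos: [0.4365, -0.0303, 0.0676]
ee_rot: [[-0.964, -0.055, 0.259], [-0.053, 0.998, 0.014], [-0.26, -0.0, -0.966]]
contact_force: [-8.0, 0.6, 18.3]
width: 0.001
finger_force: 9.9
```

The round key bottomed out at 18 N. Release and go to the bar key.

Emit:
carry_out(steps=[[-1,[0,0,-8],[0,0,0]],[-1,[0,0,-12],[0,0,0]],[-1,[0,0,-12],[0,0,0]],[-1,[0,-17.1,0],[0,0,0]],[-1,[0,-25.7,0],[0,0,0]],[-1,[0,-25.7,0],[0,0,0]],[-1,[0,-25.7,0],[0,0,0]],[-1,[0,-25.7,0],[0,0,0]],[-1,[0,-25.7,0],[0,0,0]],[-1,[0,-25.7,0],[0,0,0]]])

```text
t: 15.27
ee_pos: [0.4368, -0.2028, 0.0968]
ee_rot: [[-0.965, -0.055, 0.258], [-0.053, 0.998, 0.015], [-0.258, 0.0, -0.966]]
contact_force: [-0.3, 1.4, 1.2]
width: 0.0
finger_force: 0.0
```

Emit:
carry_out(steps=[[-1,[0,0,0],[0,0,0]],[-1,[0,0,0],[0,0,0]]])

```text
t: 15.43
ee_pos: [0.4373, -0.2028, 0.097]
ee_rot: [[-0.965, -0.053, 0.258], [-0.051, 0.999, 0.014], [-0.259, 0.0, -0.966]]
contact_force: [1.0, 0.5, 0.2]
width: 0.001
finger_force: 0.0
```

```bash
python3 -c "
from h import *
key('bar',0)"
```

```text
t 15.4333 pos [ 0.4373 -0.2028  0.097 ] yawY 1.6236597528216954 zax [ 0.2584  0.014  -0.9659] shift mm [-0.2  1.1 24.7] F [0.96 0.51 0.18] w 0.000544098064764185 j [-0.6653  0.0459 -0.6948  0.6312  0.1714 -0.701 ]
```

Emit:
carry_out(steps=[[-1,[0,1,9],[0,0,0]],[-1,[0,0,8],[0,0,0]],[-1,[0,0,5],[0,0,0]],[-1,[0,0,3],[0,0,0]],[-1,[0,0,2],[0,0,0]],[-1,[0,0,2],[0,0,0]],[-1,[0,0,2],[0,0,0]],[-1,[0,0,0.8],[0,0,0]],[-1,[0,0,0],[0,0,0]],[-1,[0,0,0],[0,0,0]]])

```text
t: 16.27
ee_pos: [0.4442, -0.1988, 0.0673]
ee_rot: [[-0.965, -0.056, 0.257], [-0.053, 0.998, 0.017], [-0.257, 0.003, -0.966]]
contact_force: [-11.2, 6.5, 18.2]
width: 0.001
finger_force: 10.6
```

Emit:
carry_out(steps=[[-1,[0,0,0],[0,0,0]],[-1,[0,0,-8],[0,0,0]],[-1,[0,0,-12],[0,0,0]],[-1,[0,0,-10],[0,0,0]],[-1,[0,22,0],[0,0,0]],[-1,[0,28,0],[0,0,0]],[-1,[0,28,0],[0,0,0]],[-1,[0,28,0],[0,0,0]],[-1,[0,26,0],[0,0,0]],[-1,[0,0,0],[0,0,0]]])

```text
t: 17.1
ee_pos: [0.4291, -0.0652, 0.0951]
ee_rot: [[-0.964, -0.06, 0.258], [-0.057, 0.998, 0.017], [-0.259, 0.002, -0.966]]
contact_force: [-0.1, -0.2, -0.3]
width: 0.002
finger_force: 0.0
```

```bash
python3 -c "
from h import *
key('left',0)"
```

```text
t 17.1 pos [ 0.4291 -0.0652  0.0951] yawY 1.6305731156127456 zax [ 0.258  0.017 -0.966] shift mm [-1.  -4.6 22.9] F [-0.13 -0.18 -0.33] w 0.0019096516145141892 j [-0.3686 -0.06   -0.8071  0.5855  0.109  -0.4151]
```

Emit:
carry_out(steps=[[-1,[-1,-4,5],[0,0,0]],[-1,[0,0,5],[0,0,0]],[-1,[0,0,5],[0,0,0]],[-1,[0,0,0],[0,0,0]],[-1,[0,0,0],[0,0,0]]])

```text
t: 17.52
ee_pos: [0.4353, -0.0733, 0.0806]
ee_rot: [[-0.965, -0.054, 0.257], [-0.052, 0.999, 0.014], [-0.258, 0.0, -0.966]]
contact_force: [-0.5, -0.1, 0.5]
width: 0.001
finger_force: 0.0
```

```bash
python3 -c "
from h import *
key('left',0)"
```

```text
t 17.5167 pos [ 0.4353 -0.0733  0.0806] yawY 1.6244250746987745 zax [ 0.2574  0.0142 -0.9662] shift mm [0.7 3.9 7.4] F [-0.51 -0.14  0.47] w 0.001290831912858824 j [-0.381  -0.0202 -0.8095  0.5443  0.1091 -0.4215]
```

Emit:
carry_out(steps=[[-1,[0.5,4,0],[0,0,0]],[-1,[0,0,3],[0,0,0]],[-1,[0,0,2.5],[0,0,0]],[-1,[0,0,2.5],[0,0,0]],[-1,[0,0,2],[0,0,0]],[-1,[0,0,2],[0,0,0]],[-1,[0,0,2],[0,0,0]],[-1,[0,0,0.5],[0,0,0]],[-1,[0,0,0],[0,0,0]],[-1,[0,0,0],[0,0,0]]])

```text
t: 18.35
ee_pos: [0.4384, -0.0685, 0.0677]
ee_rot: [[-0.964, -0.055, 0.258], [-0.053, 0.998, 0.014], [-0.259, -0.0, -0.966]]
contact_force: [-6.5, 0.5, 11.8]
width: 0.002
finger_force: 6.3
```

The left key bottomed out at 12 N. Release, lift and reorient for the lever.

Emit:
carry_out(steps=[[-1,[0,0,0],[0,0,0]],[-1,[0,0,-8],[0,0,0]],[-1,[0,0,-15],[0,0,0]],[-1,[0,0,-20],[0,0,0]],[-1,[0,0,-20],[0,0,0]],[-1,[0,0,-15],[0,0,0]],[-1,[0,0,0],[0.1,0,0]],[-1,[0,0,0],[0.1,0,0]],[-1,[0,0,0],[0,0,0]],[-1,[0,0,0],[0,0,0]]])

```text
t: 19.18
ee_pos: [0.4177, -0.0681, 0.142]
ee_rot: [[-0.965, -0.006, 0.264], [-0.056, 0.982, -0.182], [-0.258, -0.19, -0.947]]
contact_force: [-0.6, 0.4, -0.0]
width: -0.004
finger_force: 0.0
```

```bash
cat >> h.py <<'E'
def tip(x,y,z):
    R=np.array(get_obs()['ee_rot']); t=np.array([x,y,z])-.022*R[:,2]; return go(*t)
E
python3 - <<'E'
from h import *
print(tip(.455,-.256,.12))
t=camera_params('top')
f=lambda x,y:((x+.5)/5.2-.5+245,(y+.5)/5.2-.5+115)
print('flask base',onz(t,f(600,470),0),'top',onz(t,f(655,437),.13)); print('bottle base',onz(t,f(618,305),0),'cap',onz(t,f(665,262),.13),'knob',onz(t,f(506,380),.115))
b=cv2.imread('pics/scene0.png')
g=b[150:330,100:260]; g=cv2.resize(g,None,fx=3.3,fy=3.3,interpolation=cv2.INTER_CUBIC); cv2.imwrite('pics/sc.png',cv2.convertScaleAbs(g,alpha=1.8))
E
```

```text
t 19.1833 pos [ 0.4177 -0.0681  0.142 ] yawY 1.5773350384476967 zax [ 0.264  -0.1817 -0.9473] shift mm [ -19.7 -180.5   42.8] F [-0.56  0.43 -0.02] w -0.0038445177572451732 j [-0.2422 -0.1752 -0.8003  0.6392 -0.1133 -0.2919]
[[-0.9645 -0.0064  0.264 ]
 [-0.0562  0.9818 -0.1817]
 [-0.258  -0.1901 -0.9473]]
flask base [ 0.475  -0.3482  0.    ] top [ 0.4726 -0.3464  0.13  ]
bottle base [ 0.5862 -0.3638  0.    ] cap [ 0.5801 -0.3565  0.13  ] knob [ 0.5086 -0.262   0.115 ]
```

View pics/sc.png

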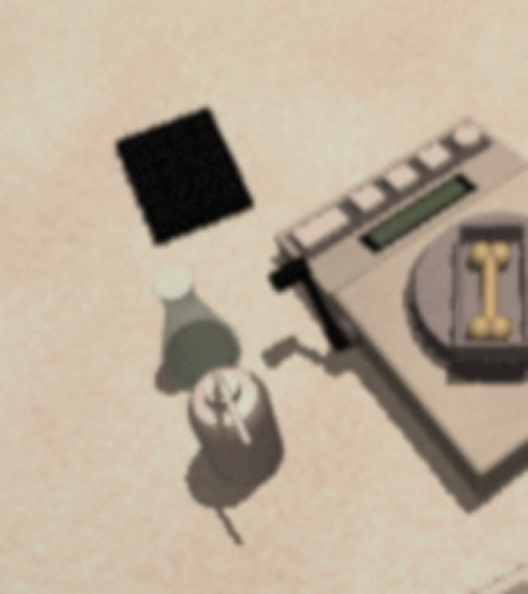

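The scene crop shows the knob at (288,275) with its rod going down and back. The flask and bottle are well outside. Move in front of the knob.

Emit:
carry_out(steps=[[-1,[-2,-15,4],[0,0,0]],[-1,[-2,-24,5.5],[0,0,0]],[-1,[-3,-24,5.5],[0,0,0]],[-1,[-3,-24,5.5],[0,0,0]],[-1,[-3,-24,5.5],[0,0,0]],[-1,[-3,-24,5.5],[0,0,0]],[-1,[-3,-24,5.5],[0,0,0]],[-1,[-1,-21.5,5.5],[0,0,0]],[-1,[0,0,0],[0,0,0]],[-1,[0,0,0],[0,0,0]]])

```text
t: 20.02
ee_pos: [0.4491, -0.2552, 0.1418]
ee_rot: [[-0.965, -0.0, 0.264], [-0.05, 0.982, -0.183], [-0.259, -0.19, -0.947]]
contact_force: [0.4, 0.4, 0.0]
width: 0.002
finger_force: 0.0
```

```bash
python3 - <<'E'
from h import *
R=tip(.470,-.256,.10)
print('x+10 arc dir', R.T@np.array([.9985,.054,0])*10, R.T@np.array([0,0,1])*10)
im,p=snap('wrist'); cv2.imwrite('pics/w6.png',im[:,:,::-1])
E
```

```text
t 20.0167 pos [ 0.4491 -0.2552  0.1418] yawY 1.570897485448771 zax [ 0.2638 -0.1834 -0.947 ] shift mm [-9.3  7.2 23.2] F [0.35 0.38 0.01] w 0.00171712731982169 j [-0.6489 -0.0121 -0.6602  0.5958  0.0133 -0.6725]
x+10 arc dir [-9.6584  0.5292  2.5353] [-2.59   -1.9019 -9.4697]
```

View pics/w6.png

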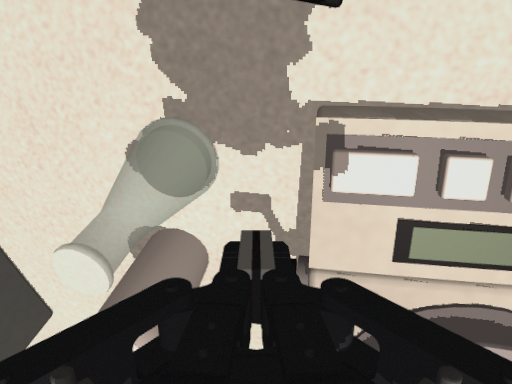

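Emit:
carry_out(steps=[[-1,[-5,3.6,12],[0,0,0]],[-1,[-4.3,3.6,11.2],[0,0,0]],[-1,[-9.7,0.5,2.5],[0,0,0]],[-1,[-9.7,0.5,2.5],[0,0,0]],[-1,[-10.3,0,0.1],[0,0,0]],[-1,[-10.3,0,0.1],[0,0,0]],[-1,[0,0,0],[0,0,0]],[-1,[0,0,0],[0,0,0]]])

```text
t: 20.73
ee_pos: [0.5053, -0.2483, 0.1272]
ee_rot: [[-0.964, -0.003, 0.265], [-0.054, 0.981, -0.185], [-0.259, -0.193, -0.946]]
contact_force: [-1.9, -0.8, 0.0]
width: 0.0
finger_force: 0.9
```

```bash
python3 -c "
from h import *
tip(.571,-.251,.10)"
```

```text
t 20.7333 pos [ 0.5053 -0.2483  0.1272] yawY 1.5740914371351118 zax [ 0.2649 -0.1855 -0.9463] shift mm [-56.2   2.3  21.6] F [-1.91 -0.81  0.02] w 5.8793607069540136e-05 j [-0.5642  0.0906 -0.5896  0.5616 -0.0151 -0.5963]
```

Contact made at 1.9 N. Continue to the stop.

Emit:
carry_out(steps=[[-1,[-10,0.3,0.8],[0,0,0]],[-1,[-10,0.3,2],[0,0,0]],[-1,[-9.3,0.5,4],[0,0,0]],[-1,[-9.2,0.5,4.8],[0,0,0]],[-1,[-9,0.5,5],[0,0,0]],[-1,[-6,0.3,3],[0,0,0]],[-1,[0,0,0],[0,0,0]],[-1,[0,0,0],[0,0,0]]])

```text
t: 21.4
ee_pos: [0.5614, -0.2461, 0.1207]
ee_rot: [[-0.965, -0.003, 0.264], [-0.054, 0.981, -0.184], [-0.258, -0.191, -0.947]]
contact_force: [-3.4, 1.1, 1.9]
width: 0.001
finger_force: 1.9
```

```bash
python3 -c "
from h import *
tip(.571,-.251,.10)"
```

```text
t 21.4 pos [ 0.5614 -0.2461  0.1207] yawY 1.5742581924362693 zax [ 0.2637 -0.1838 -0.9469] shift mm [-3.7 -0.9  1. ] F [-3.36  1.11  1.85] w 0.0008837686517249664 j [-0.5038  0.185  -0.4928  0.5674 -0.0337 -0.5386]
```

Spring force is 3.4–3.8 N, so it isn't at the stop yet.

Emit:
carry_out(steps=[[-1,[-4,0.2,1],[0,0,0]],[-1,[-3,0.2,0.8],[0,0,0]],[-1,[-2,0.1,0.5],[0,0,0]],[-1,[0,0,0],[0,0,0]],[-1,[0,0,0],[0,0,0]]])

```text
t: 21.82
ee_pos: [0.5685, -0.2455, 0.1196]
ee_rot: [[-0.966, -0.003, 0.26], [-0.052, 0.982, -0.184], [-0.255, -0.191, -0.948]]
contact_force: [-5.9, -1.1, -2.4]
width: -0.001
finger_force: 2.8
```

Emit:
carry_out(steps=[[-1,[-2,0.1,0.5],[0,0,0]],[-1,[-2,0.1,0.5],[0,0,0]],[-1,[0,0,0],[0,0,0]],[-1,[0,0,0],[0,0,0]]])

```text
t: 22.15
ee_pos: [0.5695, -0.2455, 0.1191]
ee_rot: [[-0.967, -0.002, 0.254], [-0.05, 0.981, -0.185], [-0.249, -0.192, -0.949]]
contact_force: [-14.5, -0.9, 5.2]
width: -0.002
finger_force: 7.4
```

The lever is at its stop: 15 N with hardly any motion. Back off so it springs home.

Emit:
carry_out(steps=[[-1,[9,-0.8,-4.5],[0,0,0]],[-1,[13,-1,-6],[0,0,0]],[-1,[13,-1,-5],[0,0,0]],[-1,[13,-0.7,-3.4],[0,0,0]],[-1,[14,-0.2,-1],[0,0,0]],[-1,[14,0,-0.5],[0,0,0]],[-1,[14,-0.2,-1],[0,0,0]],[-1,[14,-0.7,-3.4],[0,0,0]],[-1,[14,-0.7,-3.4],[0,0,0]],[-1,[0,0,0],[0,0,0]]])

```text
t: 22.98
ee_pos: [0.4509, -0.2516, 0.1185]
ee_rot: [[-0.965, -0.001, 0.264], [-0.052, 0.981, -0.184], [-0.259, -0.192, -0.947]]
contact_force: [0.0, -0.4, -1.1]
width: 0.0
finger_force: 0.0
```

Emit:
carry_out(steps=[[-1,[0,0,-20],[0,0,0]],[-1,[0,0,0],[-0.1,0,0]],[-1,[0,0,0],[-0.1,0,0]],[-1,[0,0,0],[0,0,0]],[-1,[0,0,0],[0,0,0]]])

```text
t: 23.4
ee_pos: [0.4491, -0.2503, 0.1384]
ee_rot: [[-0.964, -0.053, 0.261], [-0.052, 0.999, 0.011], [-0.261, -0.003, -0.965]]
contact_force: [-0.0, 0.3, -0.5]
width: -0.003
finger_force: 0.0
```

```bash
python3 - <<'E'
from h import *
key('right',.04)
im,p=snap('top','top2.png'); a=cv2.imread('pics/top0.png')[:,:,::-1]
for n,i in (('before',a),('now',im)):
    m=(i[182:196,328:350].max(2)<60); ys,xs=np.nonzero(m); print(n,m.sum(),xs.mean()+328,ys.mean()+182)
E
```

```text
t 23.4 pos [ 0.4491 -0.2503  0.1384] yawY 1.6236579599021268 zax [ 0.2608  0.0107 -0.9653] shift mm [ 20.1 103.3  21.7] F [-0.05  0.34 -0.46] w -0.0029610978297654775 j [-0.731   0.0514 -0.5823  0.7457  0.1831 -0.7667]
before 66 338.8636363636364 186.8181818181818
now 63 338.85714285714283 186.77777777777777
```

The lever is back exactly where it started in the top view. Now the last key.

Emit:
carry_out(steps=[[-1,[3,20,0],[0,0,0]],[-1,[5,26,0],[0,0,0]],[-1,[5,26,5],[0,0,0]],[-1,[5,20,8],[0,0,0]],[-1,[2,11.3,8],[0,0,0]],[-1,[0,0,10],[0,0,0]],[-1,[0,0,10],[0,0,0]],[-1,[0,0,0],[0,0,0]],[-1,[0,0,0],[0,0,0]],[-1,[0,0,0],[0,0,0]]])

```text
t: 24.28
ee_pos: [0.4335, -0.1451, 0.0928]
ee_rot: [[-0.964, -0.056, 0.259], [-0.054, 0.998, 0.014], [-0.259, -0.0, -0.966]]
contact_force: [1.0, -0.6, -0.0]
width: 0.004
finger_force: 0.0
```

```bash
python3 -c "
from h import *
key('right',0)"
```

```text
t 24.2833 pos [ 0.4335 -0.1451  0.0928] yawY 1.6264994042448866 zax [ 0.2587  0.0139 -0.9659] shift mm [-1.4 -2.5 20.6] F [ 1.   -0.63 -0.02] w 0.00397556664592963 j [-0.5532 -0.0019 -0.7568  0.5991  0.1483 -0.5928]
```

Emit:
carry_out(steps=[[-1,[-1,-1.8,7],[0,0,0]],[-1,[0,0,6],[0,0,0]],[-1,[0,0,4],[0,0,0]],[-1,[0,0,3],[0,0,0]],[-1,[0,0,2],[0,0,0]],[-1,[0,0,2],[0,0,0]],[-1,[0,0,2],[0,0,0]],[-1,[0,0,1.5],[0,0,0]],[-1,[0,0,0],[0,0,0]],[-1,[0,0,0],[0,0,0]]])

```text
t: 25.12
ee_pos: [0.4413, -0.147, 0.0673]
ee_rot: [[-0.965, -0.055, 0.258], [-0.053, 0.999, 0.014], [-0.258, -0.0, -0.966]]
contact_force: [-9.7, 0.9, 18.3]
width: 0.0
finger_force: 9.5
```

Emit:
carry_out(steps=[[-1,[0,0,0],[0,0,0]],[-1,[0,0,-8],[0,0,0]],[-1,[0,0,-15],[0,0,0]],[-1,[0,0,-25],[0,0,0]],[-1,[0,0,-25],[0,0,0]],[-1,[0,0,-20],[0,0,0]],[-1,[0,0,0],[0,0,0]],[-1,[0,0,0],[0,0,0]],[-1,[0,0,0],[0,0,0]],[-1,[0,0,0],[0,0,0]]])

```text
t: 25.95
ee_pos: [0.417, -0.1476, 0.1547]
ee_rot: [[-0.965, -0.055, 0.257], [-0.053, 0.998, 0.016], [-0.257, 0.002, -0.966]]
contact_force: [-0.0, -0.3, -0.3]
width: 0.001
finger_force: 0.0
```

```bash
python3 -c "
from h import *
go(0,0,0)
from bench import finish_job
print(finish_job())"
```

```text
t 25.95 pos [ 0.417  -0.1476  0.1547] yawY 1.6261367739667656 zax [ 0.2565  0.0157 -0.9664] shift mm [434.3 170.2  44.9] F [-0.01 -0.28 -0.27] w 0.0013864152786207341 j [-0.5822 -0.1157 -0.7026  0.7742  0.1548 -0.621 ]
the job is handed in; nothing more can be done
None
```

I handed in the job after 26 s of robot time: the dish, still holding the bone, is on the mat, the four keys were pressed in order and the lever went to its stop and back home, but the hand-in returned no verdict.

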